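Count in a wooden stand and check it with a try square

TASK

First count the wooden stand in: swing the tally counter's sprung lever all the way to its stop, then let it go so that it springs back. Then pick the try square up by its upright blade, keep it upright, and press it firmly, without ramming, into the inner corner of the stand, its stock down on the base board and its back against the upright post, in line with the stand, until both faces touch fully. Finish while still gripping it and pressing it both down on the board and against the post; do not let go, and leave the tape roll, jar and timer where they are.

Things in the scene. Friction and masses are not known exactly. Their poses are not given: they have to be found in the camera images.
- counter: round grey tally counter, 80 mm wide at its foot, housing 66 mm wide and 48 mm high, fixed to the worktop. Origin: centre of its underside; z up, the vertical lever axis runs through it.
- counter_lever (a joint): sprung steel lever on top of the counter, turning about the counter's vertical axis; 0 at rest, 1.0 rad at its stop, growing anticlockwise seen from above. At value q the arm points at the angle 2.64 + q from the counter's x axis, anticlockwise seen from above. The spring pulls it back to 0; holding the pin at the stop takes about 2.5 N.
- lever_pin (a point): top of the upright round pin at the lever's end: 12 mm diameter, 62 mm from the axis, its top 88 mm above the worktop; it stands on the lever arm, whose underside is 51 mm above the worktop and whose top is 56 mm; outside the housing, with nothing below it but the worktop.
- square: loose steel try square, 0.25 kg nominal, standing upright on its dark stock (90 x 30 x 18 mm). A bright blade (28 mm wide along x, 10 mm thick along y) rises from one end to 145 mm above the underside. Origin: bottom of the back (heel) face, at mid thickness; x points out of the back face, z up along the blade. The stock spans x = -90 to 0 mm, the blade x = -28 to 0 mm, both centred on y = 0; the underside is z = 0 and stock and blade share the flat back face x = 0.
- stand: wooden stand fixed to the worktop: flat base board (x = -130 to 80 mm, y = -55 to 55 mm, 20 mm thick) with an upright post on it. Origin: on the worktop, straight below the middle of the inner corner between board and post face; x points from the open board into the post, z up.
- stand_plate: the stand's base board, same frame as the stand; its top is 20 mm above the worktop.
- stand_post: the stand's post, same frame as the stand: 60 mm wide along y, from x = 0 (the flat face that the square's back must touch, facing -x) to x = 42 mm, top 105 mm above the worktop. A push of 5 to 15 N seats the square; part of a sideways push is taken by friction on the board, and dragging the square far while it is pressed down tilts it in the grip.
- tape_roll: roll of tape lying flat, 104 mm across, 25 mm high, a bystander. Origin: centre of its underside.
- jar: white specimen jar, 56 mm wide, 72 mm high, a bystander. Origin: centre of its underside.
- timer: small white kitchen-style timer, 55 x 66 x 34 mm, a bystander. Origin: centre of its underside.
Not all that is in view belongs to the job. Of the things that look like the square, take the one that is farthest to the robot's left at the start.

How it is judged:
By the outcome, as a careful person would: the job done as asked, in the order asked, and still so for the second after the job is handed in, while the arm keeps its last pose, push and grip.
It also fails if it takes over 69 s, if anything falls off the work surface, if the arm or the gripper's body presses on something with over 40 N, if the wrist force passes 120 N, or if a joint passes its speed limit or range.

ROBOT

A 7-joint arm with a two-finger parallel gripper is mounted at the origin on a cart in front of the work surface, level with it; the furniture and walls round the work are solid. World frame = base frame: x ahead of the robot, y to its left, z up, the work surface at z = 0. Lengths are in m, angles in rad, forces in N, time in s.
With the tool pointing down it reaches from about 0.4 to 0.85 m from the base axis. Payload 10.4 kg.
Tool frame: the origin (TCP) lies on the centre line of the jaws, within the pads' length; the fingertips stand 17 mm ahead of it and the grasp point (between the pads) lies 2 mm behind it; z points along the fingers, y is the direction in which the jaws open and shut (so a half turn about z gives the same grasp; the last joint's range is limited). The gripper opens to 87 mm and grips with 3 to 60 N. Pads are 19 mm wide; open, the fingers measure 117 mm over their backs; the gripper's body (75 mm by 190 mm) begins 51 mm behind the grasp point.
Start: joints at [-0.023, 0.332, -0.065, 1.46, 0.022, 1.35, -0.088], TCP at [0.625, 0, 0.24] pointing down, gripper open.
Joint ranges: [-2.6, 2.6], [-0.5, 2.12], [-1.47, 1.34], [0.16, 2.42], [-1.27, 4.41], [0.06, 2.06], [-2.6, 2.6]. Speed limits (rad/s): [2.22, 2.22, 2.79, 2.79, 3.14, 3.14, 3.14].

INTERFACE

Orientations are given as a unit quaternion [x, y, z, w].
In Python, from bench import r gives the robot as it stands.
- The arm moves only by the tool apply_moves, never from a script. Its argument "commands" is a list of rows, each an object with "rot": the turn, a rotation vector about the world's x, y, z in units of 180 degrees (1.0 is 180 degrees), a list of three; "linear": the shift along the world's x, y, z in units of 0.3 m (1.0 is 0.3 m), a list of three; "grip": the closure, from -1 (fully open) to 1 (shut). A call has 1 to 20 rows; each row is the pose to reach, as a shift and turn from the pose commanded when the call began, turning the shorter way round; what a row does not reach only later rows make up. A row lasts 1/10 s, in which the tool goes at most 50 mm and 8.59 degrees, less where a joint would pass 70% of its speed; a pose out of reach is approached as far as the arm can. A call with a number of a shift or a turn outside -1 to 1 is refused whole. A call with a gripper value outside its range is refused whole. The fingers move at their own pace and stop on an object; "newtons" is the grip in N (left out, the last holds). Time passes only in rows, so rows that repeat a pose let the fingers close. It gives the time, the measured TCP pose, the force and the opening at its end, in the units of the state.
- r.read_state(): the state, without advancing time (a new reading comes with each control period).
- r.camera(name): name is "scene" or "side" or "wrist"; returns a dict with "frame" (400x640x3 uint8, red, green, blue), "mtx" (3x3 intrinsics, pixels), "D" ([k1, k2, p1, p2, k3] as OpenCV has them; the pictures are not rectified), "extrinsics" (4x4, takes a point from world to camera coordinates). Camera axes: x right, y down, z forward; pixel columns grow to the right and rows downward; lengths in m; the calibration is good to about 2 mm. A picture is of the moment at which its call begins. There is no depth.
- r.close_job(): hands the job in, once; it reports no verdict.
Trained networks look in a picture, given as the dict that the camera call returned (one of the last four; its "shot" number tells which), for a name from the list of things; names that differ only in an ending like _2 or _b are one class to them, and where a whole thing is asked for, a point or a joint stands for the part that bears it (a point fixed in the world has none). Each returns a list of dicts, best first, with "p" (0 to 1); they miss things now and then, are a little off and sometimes report something else, mostly with a low value. They report only what shows in the picture. A call takes as long as a camera call. They do not tell look-alikes from the thing itself.
- r.search_frame(thing, picture): "bbox" ([left, top, width, height] in pixels, round what is visible of it).
- r.spot_point(thing, picture): "location" ([column, row] in pixels: a listed point, or the origin of a listed thing).
The state is a dict: "time": time; "joint_positions": joint angles; "joint_vel": joint speeds; "joint_torque": joint torques, N m; "ee_pos": TCP position; "eef_rot": TCP orientation; "ft_force": force on the tool from outside, world axes, zero at the start; "torque": the same for the moment, N m; "width": finger opening in m.
Only numpy, scipy, OpenCV 4.12 (cv2) and the standard library are available. Lean on these libraries where they do the work, as an engineer would, in place of code of your own. Each camera call takes 0.05 s, during which the arm holds its last target. There are 200 camera calls.

## Working session

There is one attempt and no reset: what is moved stays moved. The work goes in short steps, Python scripts to look and compute and a tool call to move; the robot and the scene stay as the last step left them, time stands still between calls to the robot, and variables do not carry over. Pictures are saved under pics/ and viewed, about 8 in all and at most 12, crops included, and the job is handed in when it is done.

Besides the shell and the picture viewer there is one more tool, called after "Request:" as name(argument=value, ...), one argument or row to a line, values as JSON. apply_moves: Moves the arm, as the interface text tells. Its arguments: {"type":"object","properties":{"commands":{"type":"array","items":{"type":"object","properties":{"rot":{"type":"array","items":{"type":"number"}},"linear":{"type":"array","items":{"type":"number"}},"grip":{"type":"number"}}}},"newtons":{"type":"number"}},"required":["commands"]}

```bash
mkdir -p pics; cat > h.py <<'E'
import numpy as np,cv2
from bench import r
def proj(c,P):
    P=np.atleast_2d(np.array(P,float));E=np.array(c["extrinsics"])
    rv,_=cv2.Rodrigues(E[:3,:3]);return cv2.projectPoints(P,rv,E[:3,3],np.array(c["mtx"]),np.array(c["D"]))[0][:,0]
def ray(c,px):
    E=np.array(c["extrinsics"]);u=cv2.undistortPoints(np.array([[px]],float),np.array(c["mtx"]),np.array(c["D"]))[0,0]
    R=E[:3,:3];return -R.T@E[:3,3],R.T@np.array([u[0],u[1],1])
def atz(c,px,z):
    o,d=ray(c,px);return o+d*(z-o[2])/d[2]
def save(c,n,crop=None,s=1):
    f=c["frame"][:,:,::-1]
    if crop: x0,y0,x1,y1=crop;f=f[y0:y1,x0:x1]
    cv2.imwrite("pics/"+n,cv2.resize(f,None,fx=s,fy=s,interpolation=cv2.INTER_CUBIC))
E
python3 - <<'E'
from h import *
fr=[]
for n in("scene","side"):
    c=r.camera(n);fr.append(c["frame"])
    print(n,"cam at",ray(c,(320,200))[0].round(3))
    for t,z in(("counter",0),("lever_pin",.088),("square",0),("stand",0),("tape_roll",0),("jar",0),("timer",0)):
        for d in r.spot_point(t,c):
            print(t,np.round(d["location"],1),round(d["p"],2),atz(c,d["location"],z).round(3), [np.round(b["bbox"]).tolist() for b in r.search_frame(t,c)] if t=="square" else "")
f=np.vstack(fr);cv2.imwrite("pics/a.png",cv2.resize(f[:,:,::-1],(480,600)))
cv2.imwrite("pics/b.png",fr[0][:,:,::-1])
cv2.imwrite("pics/c.png",fr[1][:,:,::-1])
E
```

```text
scene cam at [-0.236  0.723  1.089]
counter [253.4 288.8] 0.82 [0.525 0.237 0.   ] 
counter [298.1 227. ] 0.7 [ 0.627 -0.044  0.   ] 
lever_pin [255.5 286.5] 0.58 [0.466 0.267 0.088] 
lever_pin [375.3 208.6] 0.5 [ 0.439 -0.225  0.088] 
square [373.4 206. ] 0.93 [ 0.513 -0.315  0.   ] [[395.0, 155.0, 22.0, 41.0], [372.0, 177.0, 24.0, 41.0], [250.0, 278.0, 7.0, 19.0]]
square [395.  185.7] 0.6 [ 0.53  -0.467  0.   ] [[395.0, 155.0, 22.0, 41.0], [372.0, 177.0, 24.0, 41.0], [250.0, 278.0, 7.0, 19.0]]
square [425.2 175.8] 0.4 [ 0.484 -0.603  0.   ] [[395.0, 155.0, 22.0, 41.0], [372.0, 177.0, 24.0, 41.0], [250.0, 278.0, 7.0, 19.0]]
stand [296.9 228.6] 0.76 [ 0.624 -0.035  0.   ] 
tape_roll [298.8 228.6] 0.63 [ 0.62 -0.04  0.  ] 
tape_roll [217.8 235.7] 0.59 [0.79  0.178 0.   ] 
jar [273.2 206.2] 0.8 [ 0.772 -0.056  0.   ] 
timer [195.4 267.5] 0.76 [0.722 0.312 0.   ] 
side cam at [ 0.137 -1.137  0.913]
counter [263.4 178.1] 0.58 [0.533 0.246 0.   ] 
lever_pin [245.5 160.5] 0.56 [0.473 0.272 0.088] 
square [353.5 333. ] 0.88 [ 0.495 -0.587  0.   ] [[288.0, 230.0, 29.0, 49.0], [333.0, 300.0, 28.0, 69.0], [317.0, 261.0, 34.0, 53.0]]
square [313.9 262.4] 0.86 [ 0.512 -0.3    0.   ] [[288.0, 230.0, 29.0, 49.0], [333.0, 300.0, 28.0, 69.0], [317.0, 261.0, 34.0, 53.0]]
stand [306.8 210. ] 0.58 [ 0.606 -0.037  0.   ] 
tape_roll [319.2 172. ] 0.66 [0.765 0.185 0.   ] 
jar [351.4 204.4] 0.75 [ 0.773 -0.081 -0.   ] 
timer [297.6 162.3] 0.75 [0.714 0.302 0.   ]
```

View pics/b.png

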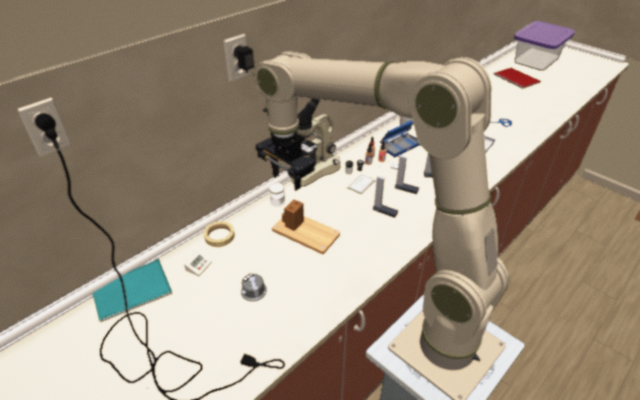

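View pics/c.png

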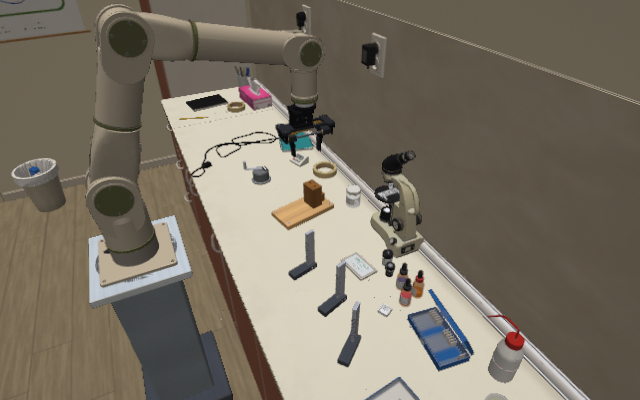

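Candidates for the square, in the side view: (303,255) at y≈-0.31, (333,290) at y≈-0.45 and (350,333) at y≈-0.59. The first is farthest to the robot's left, so I'll check it in a close crop.

```bash
python3 - <<'E'
from h import *
c=r.camera("side");w=r.camera("wrist")
a=cv2.resize(c["frame"][170:370,230:430],(400,400),interpolation=cv2.INTER_CUBIC)
b=cv2.resize(w["frame"],(400,250))
b=np.vstack([b,np.zeros((150,400,3),np.uint8)])
cv2.imwrite("pics/d.png",np.hstack([a,b])[:,:,::-1])
print("wrist cam",ray(w,(320,200))[0].round(3),ray(w,(320,200))[1].round(2), w["extrinsics"])
for t in("stand","counter","lever_pin"):
    print(t,[(np.round(d["location"],1),round(d["p"],2),atz(w,d["location"],0).round(3)) for d in r.spot_point(t,w)])
print(r.read_state())
E
```

```text
wrist cam [0.623 0.082 0.384] [ 0.   -0.29 -0.96] [[ 9.99999946e-01  1.43380648e-04  2.94011906e-04 -6.23255479e-01]
 [ 4.85527916e-05 -9.53920595e-01  3.00059154e-01 -3.67789819e-02]
 [ 3.23486688e-04 -3.00059123e-01 -9.53920551e-01  3.90575746e-01]
 [ 0.00000000e+00  0.00000000e+00  0.00000000e+00  1.00000000e+00]]
stand [(array([312.1, 195.2]), 0.92, array([ 0.612, -0.029,  0.   ]))]
counter []
lever_pin []
{'time': 1.3, 'joint_positions': array([-0.02261614,  0.33219584, -0.06470909,  1.46009718,  0.02158789,
        1.34993525, -0.08847388]), 'joint_vel': array([ 0.00011701,  0.00141151, -0.00022201,  0.00251718, -0.00081084,
        0.00095906,  0.00166404]), 'joint_torque': array([ 1.03472772e-03, -6.23042250e+01,  2.50100956e-02, -3.90123296e+01,
       -6.11648429e-02,  3.15924617e-02, -1.28872839e-04]), 'ee_pos': array([6.25009223e-01, 3.65214350e-05, 2.39579487e-01]), 'eef_rot': array([7.07088612e-01, 7.07124949e-01, 3.12367853e-05, 9.16627485e-06]), 'ft_force': array([-0.76267641, -0.03829829,  0.51955018]), 'torque': array([-4.10025578e-02,  2.10754667e-02, -8.80369797e-05]), 'width': 0.086976726592384}
```

View pics/d.png

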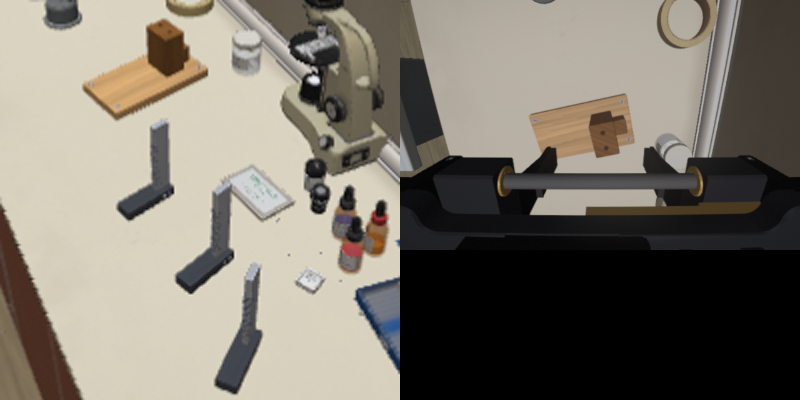

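The square to take is the one at crop (150,180), farthest left; its stock points to the robot, and the stand's post is on the far side. Now to the counter for a close look, closing the gripper on the way.

Request:
apply_moves(
  commands=[
    {"linear":[-0.05,0.06,0],"rot":[0,0,0],"grip":1},
    {"linear":[-0.15,0.2,0],"rot":[0,0,0],"grip":1},
    {"linear":[-0.27,0.35,0],"rot":[0,0,0],"grip":1},
    {"linear":[-0.38,0.5,0],"rot":[0,0,0],"grip":1},
    {"linear":[-0.45,0.58,0],"rot":[0,0,0],"grip":1},
    {"linear":[-0.47,0.6,0],"rot":[0,0,0],"grip":1},
    {"linear":[-0.47,0.6,0],"rot":[0,0,0],"grip":1},
    {"linear":[-0.47,0.6,0],"rot":[0,0,0],"grip":1},
    {"linear":[-0.47,0.6,0],"rot":[0,0,0],"grip":1},
    {"linear":[-0.47,0.6,0],"rot":[0,0,0],"grip":1},
  ],
)

```text
time: 2.3
ee_pos: [0.4848, 0.1788, 0.2394]
eef_rot: [0.708, 0.706, -0.0, 0.0]
ft_force: [0.0, -0.9, 0.3]
width: 0.0148
```

```bash
python3 - <<'E'
from h import *
w=r.camera("wrist");save(w,"e.png")
print(r.read_state()["ee_pos"],r.read_state()["width"],ray(w,(320,200))[0])
for t,z in(("counter",0),("lever_pin",.088)):
    print(t,[(np.round(d["location"],1),round(d["p"],2),atz(w,d["location"],z).round(4)) for d in r.spot_point(t,w)])
E
```

```text
[0.48465698 0.17898604 0.23937362] 0.01143017537201048 [0.48315854 0.26096529 0.38356301]
counter [(array([348.1, 128.3]), 0.58, array([0.5197, 0.2402, 0.    ]))]
lever_pin [(array([299.5, 101.8]), 0.85, array([0.4633, 0.2703, 0.088 ]))]
```

View pics/e.png

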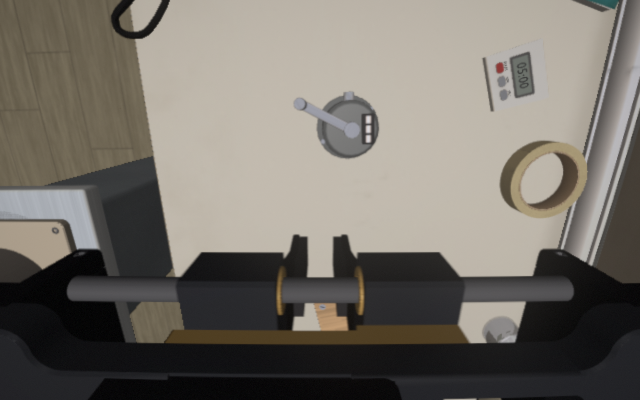

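Lever pin top at pixel (300,103), at about (0.463, 0.270); counter axis at (352,130). They are 63 mm apart at 2.65 rad, which agrees with the description. I'll go to the +y side of the pin and descend.

Request:
apply_moves(
  commands=[
    {"linear":[-0.02,0.1,0],"rot":[0,0,0],"grip":1},
    {"linear":[-0.05,0.22,0],"rot":[0,0,0],"grip":1},
    {"linear":[-0.07,0.34,0],"rot":[0,0,0],"grip":1},
    {"linear":[-0.07,0.43,0],"rot":[0,0,0],"grip":1},
    {"linear":[-0.07,0.45,-0.05],"rot":[0,0,0],"grip":1},
    {"linear":[-0.07,0.45,-0.15],"rot":[0,0,0],"grip":1},
    {"linear":[-0.07,0.45,-0.27],"rot":[0,0,0],"grip":1},
    {"linear":[-0.07,0.45,-0.39],"rot":[0,0,0],"grip":1},
    {"linear":[-0.07,0.45,-0.48],"rot":[0,0,0],"grip":1},
    {"linear":[-0.07,0.45,-0.523],"rot":[0,0,0],"grip":1},
    {"linear":[-0.07,0.45,-0.523],"rot":[0,0,0],"grip":1},
    {"linear":[-0.07,0.42,-0.523],"rot":[0,0,0],"grip":1},
    {"linear":[-0.07,0.38,-0.523],"rot":[0,0,0],"grip":1},
    {"linear":[-0.07,0.34,-0.523],"rot":[0,0,0],"grip":1},
    {"linear":[-0.07,0.3,-0.523],"rot":[0,0,0],"grip":1},
    {"linear":[-0.07,0.26,-0.523],"rot":[0,0,0],"grip":1},
    {"linear":[-0.07,0.22,-0.523],"rot":[0,0,0],"grip":1},
    {"linear":[-0.07,0.19,-0.523],"rot":[0,0,0],"grip":1},
    {"linear":[-0.07,0.17,-0.523],"rot":[0,0,0],"grip":1},
    {"linear":[-0.07,0.17,-0.523],"rot":[0,0,0],"grip":1},
  ],
)

```text
time: 4.45
ee_pos: [0.4641, 0.2304, 0.0834]
eef_rot: [0.708, 0.707, 0.001, 0.0]
ft_force: [1.4, 3.0, 1.8]
width: 0.0003
```

```bash
python3 - <<'E'
from h import *
w=r.camera("wrist");save(w,"f.png")
s=r.read_state();print(s["ee_pos"],s["ft_force"],s["width"])
for t,z in(("lever_pin",.088),):
    print(t,[(np.round(d["location"],1),round(d["p"],2),atz(w,d["location"],z).round(4)) for d in r.spot_point(t,w)])
E
```

```text
[0.46379119 0.23109664 0.08333585] [1.18358211 3.6094427  2.45231553] 0.00043859041951667686
lever_pin []
```

View pics/f.png

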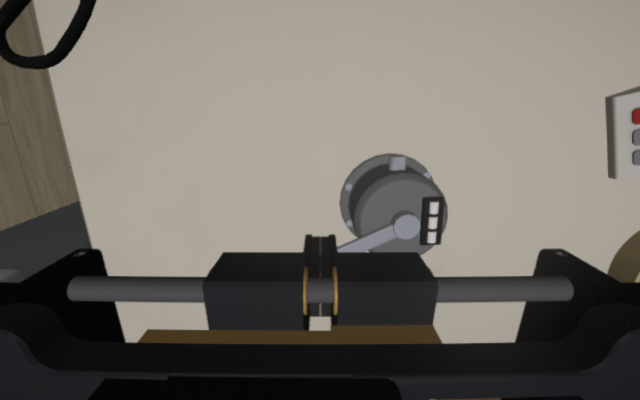

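The lever has swung with the fingers, from the hub at (405,227) to (340,248), and the force is about 3 N. I'll push on until the force rises at the stop.

Request:
apply_moves(
  commands=[
    {"linear":[0,-0.01,0],"rot":[0,0,0],"grip":1},
    {"linear":[0,-0.02,0],"rot":[0,0,0],"grip":1},
    {"linear":[0,-0.03,0],"rot":[0,0,0],"grip":1},
    {"linear":[0,-0.03,0],"rot":[0,0,0],"grip":1},
    {"linear":[0,-0.03,0],"rot":[0,0,0],"grip":1},
  ],
)

```text
time: 5.05
ee_pos: [0.4651, 0.225, 0.0834]
eef_rot: [0.706, 0.708, 0.004, 0.0]
ft_force: [11.9, 11.9, -8.7]
width: 0.0006
```

Request:
apply_moves(
  commands=[
    {"linear":[0,-0.01,0],"rot":[0,0,0],"grip":1},
    {"linear":[0,-0.01,0],"rot":[0,0,0],"grip":1},
  ],
)

```text
time: 5.25
ee_pos: [0.4653, 0.2242, 0.0835]
eef_rot: [0.706, 0.708, 0.005, -0.0]
ft_force: [14.6, 20.2, -14.6]
width: 0.0005
```

```bash
python3 - <<'E'
from h import *
c=r.camera("scene");w=r.camera("wrist")
s=r.read_state();print(s["ee_pos"],s["ft_force"])
for k in(c,w):print([(np.round(d["location"],1),round(d["p"],2),atz(k,d["location"],.088).round(4)) for d in r.spot_point("lever_pin",k)])
f=w["frame"]
cv2.imwrite("pics/g.png",cv2.resize(f[150:300,280:480],(600,450))[:,:,::-1])
E
```

```text
[0.46532163 0.22423182 0.08351943] [ 15.0210451   20.65270998 -13.71855397]
[(array([270.8, 277.3]), 0.5, array([0.461 , 0.2152, 0.088 ]))]
[]
```

View pics/g.png

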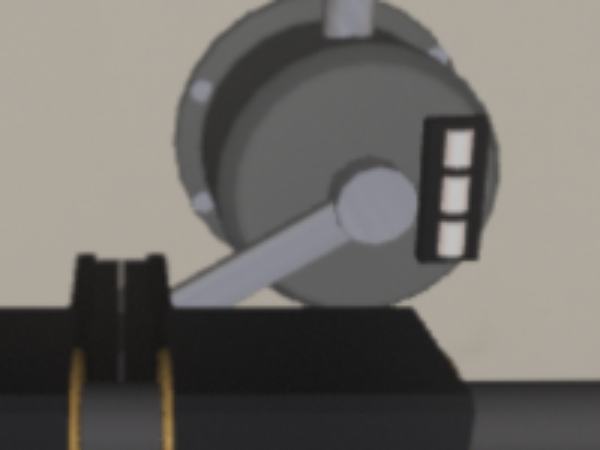

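At the stop: the force rises steeply, and the arm in the crop lies at about 3.65 rad. Releasing it: back off along +y past the pin's rest position, then lift.

Request:
apply_moves(
  commands=[
    {"linear":[0,0.03,0],"rot":[0,0,0],"grip":1},
    {"linear":[0,0.1,0],"rot":[0,0,0],"grip":1},
    {"linear":[0,0.2,0],"rot":[0,0,0],"grip":1},
    {"linear":[0,0.28,0],"rot":[0,0,0],"grip":1},
    {"linear":[0,0.32,0],"rot":[0,0,0],"grip":1},
    {"linear":[0,0.32,0.1],"rot":[0,0,0],"grip":1},
    {"linear":[0,0.3,0.22],"rot":[0,0,0],"grip":1},
    {"linear":[0,0.2,0.36],"rot":[0,0,0],"grip":1},
    {"linear":[0,0.07,0.48],"rot":[0,0,0],"grip":1},
    {"linear":[0.02,-0.07,0.52],"rot":[0,0,0],"grip":1},
    {"linear":[0.04,-0.14,0.52],"rot":[0,0,0],"grip":1},
    {"linear":[0.04,-0.14,0.52],"rot":[0,0,0],"grip":1},
    {"linear":[0.04,-0.14,0.52],"rot":[0,0,0],"grip":1},
  ],
)

```text
time: 6.75
ee_pos: [0.4748, 0.1763, 0.2384]
eef_rot: [0.708, 0.707, -0.0, -0.0]
ft_force: [0.1, 0.4, -0.0]
width: 0.0001
```

```bash
python3 - <<'E'
from h import *
w=r.camera("wrist")
s=r.read_state();print(s["ee_pos"],s["ft_force"])
for t,z in(("counter",0),("lever_pin",.088)):
    print(t,[(np.round(d["location"],1),round(d["p"],2),atz(w,d["location"],z).round(4)) for d in r.spot_point(t,w)])
E
```

```text
[0.47448494 0.17726546 0.23819821] [-0.83648583  0.73327523 -0.34160225]
counter [(array([355.2, 124.7]), 0.87, array([0.5184, 0.2424, 0.    ]))]
lever_pin [(array([310.4, 102.6]), 0.91, array([0.4637, 0.267 , 0.088 ]))]
```

The lever is back at rest, the pin again at (0.464, 0.267). Next, over the stand with the tool turned 90° and the gripper opening.

Request:
apply_moves(
  commands=[
    {"linear":[0.05,-0.06,0.02],"rot":[0,0,0.05],"grip":-1},
    {"linear":[0.15,-0.16,0.07],"rot":[0,0,0.095],"grip":-1},
    {"linear":[0.25,-0.28,0.12],"rot":[0,0,0.14],"grip":-1},
    {"linear":[0.35,-0.4,0.17],"rot":[0,0,0.185],"grip":-1},
    {"linear":[0.45,-0.52,0.2],"rot":[0,0,0.23],"grip":-1},
    {"linear":[0.53,-0.62,0.2],"rot":[0,0,0.275],"grip":-1},
    {"linear":[0.57,-0.69,0.2],"rot":[0,0,0.32],"grip":-1},
    {"linear":[0.583,-0.723,0.2],"rot":[0,0,0.365],"grip":-1},
    {"linear":[0.583,-0.723,0.2],"rot":[0,0,0.41],"grip":-1},
    {"linear":[0.583,-0.723,0.2],"rot":[0,0,0.455],"grip":-1},
    {"linear":[0.583,-0.723,0.2],"rot":[0,0,0.5],"grip":-1},
    {"linear":[0.583,-0.723,0.2],"rot":[0,0,0.5],"grip":-1},
    {"linear":[0.583,-0.723,0.2],"rot":[0,0,0.5],"grip":-1},
    {"linear":[0.583,-0.723,0.2],"rot":[0,0,0.5],"grip":-1},
  ],
)

```text
time: 8.3
ee_pos: [0.6499, -0.0394, 0.2985]
eef_rot: [0.001, 1.0, 0.0, -0.0]
ft_force: [0.4, 0.2, 0.0]
width: 0.0867
```

```bash
python3 - <<'E'
from h import *
import pickle
w=r.camera("wrist");save(w,"i.png");pickle.dump(w,open("stand.pkl","wb"))
s=r.read_state();print(s["ee_pos"],s["eef_rot"],s["joint_positions"].round(2))
for t,z in(("stand",0),):
    print(t,[(np.round(d["location"],1),round(d["p"],2),atz(w,d["location"],z).round(4)) for d in r.spot_point(t,w)],[(b["bbox"],b["p"]) for b in r.search_frame(t,w)])
E
```

```text
[ 0.64991925 -0.03955898  0.29852815] [ 1.08008976e-03  9.99999403e-01  5.89037606e-05 -1.52232899e-04] [ 0.13  0.38 -0.2   1.28  0.07  1.49  1.51]
stand [(array([325.5, 143.9]), 0.63, array([ 0.6121, -0.0314,  0.    ]))] [([265.4, 40.8, 101.2, 160.5], 0.87)]
```

View pics/i.png

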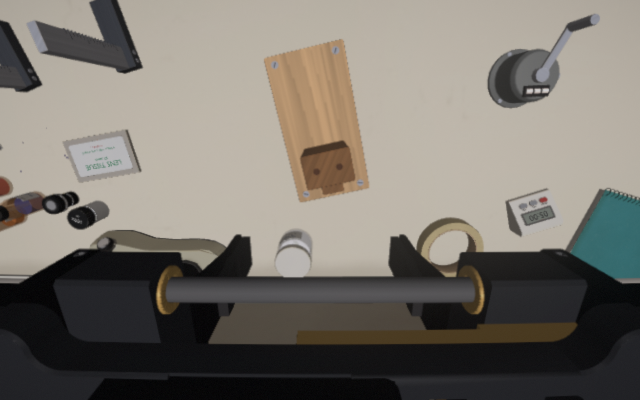

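The image shows the board corners at about (264,59), (344,40), (369,187) and (300,201), the lever at rest at (590,18), and the near square at top left with its heel at about (133,72). Refining the stand from its wood mask.

```bash
python3 - <<'E'
from h import *
import pickle
from scipy.optimize import least_squares
w=pickle.load(open("stand.pkl","rb"))
hsv=cv2.cvtColor(w["frame"],cv2.COLOR_RGB2HSV)
m=((hsv[...,1]>90)&(hsv[...,0]<25)).astype(np.uint8);m[:30]=0;m[210:]=0;m[:,:255]=0;m[:,380:]=0
m=cv2.morphologyEx(m,cv2.MORPH_CLOSE,np.ones((7,7)))
cn=max(cv2.findContours(m,0,1)[0],key=cv2.contourArea)[:,0]
P=np.array([atz(w,p,.02)[:2] for p in cn.astype(float)])
R=cv2.minAreaRect((P*1000).astype(np.float32));print("board rect mm",R)
c4=[(264,59),(344,40),(369,187),(300,201)]
print([atz(w,p,.02).round(4)[:2] for p in c4])
# fit stand: contour points to rect edges
def res(q):
    c,s=np.cos(q[2]),np.sin(q[2]);d=P-q[:2];x=d[:,0]*c+d[:,1]*s+.025;y=-d[:,0]*s+d[:,1]*c
    return np.maximum(abs(x)-.105,abs(y)-.055)
f=least_squares(res,[.612,-.031,.2],loss="soft_l1",f_scale=.001);print("stand",f.x.round(4),np.abs(f.fun).mean())
x,y,t=f.x
Rz=np.array([[np.cos(t),-np.sin(t),0],[np.sin(t),np.cos(t),0],[0,0,1]])
T=lambda p:Rz@np.array(p)+[x,y,0]
im=w["frame"].copy()
for p in proj(w,[T(p) for p in((0,-.03,.105),(0,.03,.105),(.042,.03,.105),(.042,-.03,.105),(0,-.03,.02),(0,.03,.02),(-.13,.055,.02),(-.13,-.055,.02),(.08,.055,.02))]):cv2.circle(im,tuple(int(v) for v in p.round()),1,(0,255,255),-1)
a=im[30:210,250:390]
sq=w["frame"][0:100,0:170]
cv2.imwrite("pics/j.png",np.hstack([cv2.resize(a,(420,540)),cv2.resize(np.vstack([sq,np.zeros((118,170,3),np.uint8)]),(380,540))])[:,:,::-1])
E
```

```text
board rect mm ((585.1469116210938, -40.57536315917969), (206.04307556152344, 107.38957977294922), 12.3270845413208)
[array([ 0.4967, -0.1148]), array([ 0.4741, -0.0078]), array([0.6747, 0.0345]), array([ 0.6967, -0.0709])]
stand [ 0.6106 -0.0351  0.2163] 0.0023414803488971975
```

View pics/j.png

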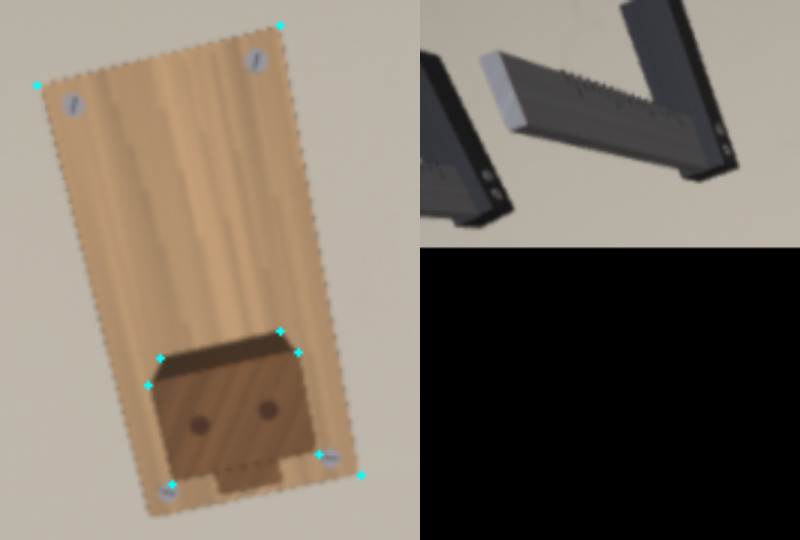

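Request:
apply_moves(
  commands=[
    {"linear":[-0.03,-0.08,0],"rot":[0,0,0],"grip":-1},
    {"linear":[-0.06,-0.22,0],"rot":[0,0,0],"grip":-1},
    {"linear":[-0.09,-0.36,0],"rot":[0,0,0],"grip":-1},
    {"linear":[-0.12,-0.5,0],"rot":[0,0,0],"grip":-1},
    {"linear":[-0.15,-0.64,0],"rot":[0,0,0],"grip":-1},
    {"linear":[-0.17,-0.77,0],"rot":[0,0,0],"grip":-1},
    {"linear":[-0.17,-0.86,0],"rot":[0,0,0],"grip":-1},
    {"linear":[-0.17,-0.9,0],"rot":[0,0,0],"grip":-1},
    {"linear":[-0.17,-0.9,0],"rot":[0,0,0],"grip":-1},
    {"linear":[-0.17,-0.9,0],"rot":[0,0,0],"grip":-1},
  ],
)

```text
time: 9.45
ee_pos: [0.5996, -0.3079, 0.2986]
eef_rot: [-0.001, 1.0, 0.001, 0.0]
ft_force: [-0.2, 0.9, 0.1]
width: 0.087
```

```bash
python3 - <<'E'
from h import *
import pickle
w=r.camera("wrist");save(w,"k.png");pickle.dump(w,open("sq.pkl","wb"))
s=r.read_state();print(s["ee_pos"],s["eef_rot"])
print([(np.round(d["location"],1),round(d["p"],2),atz(w,d["location"],0).round(4)) for d in r.spot_point("square",w)],[(b["bbox"],b["p"]) for b in r.search_frame("square",w)])
E
```

```text
[ 0.59975257 -0.3075248   0.29872091] [-1.20338785e-03  9.99999076e-01  6.04448971e-04  1.85401558e-04]
[(array([123.9,  96.1]), 0.61, array([ 0.4917, -0.5967,  0.    ])), (array([217.7, 122.6]), 0.59, array([ 0.5304, -0.4611,  0.    ])), (array([319.9, 106.5]), 0.58, array([ 0.5077, -0.3084,  0.    ]))] [([153.4, 55.9, 71.8, 71.7], 0.93), ([7.2, 36.0, 118.1, 65.2], 0.83), ([293.5, 33.5, 36.7, 74.6], 0.57)]
```

View pics/k.png

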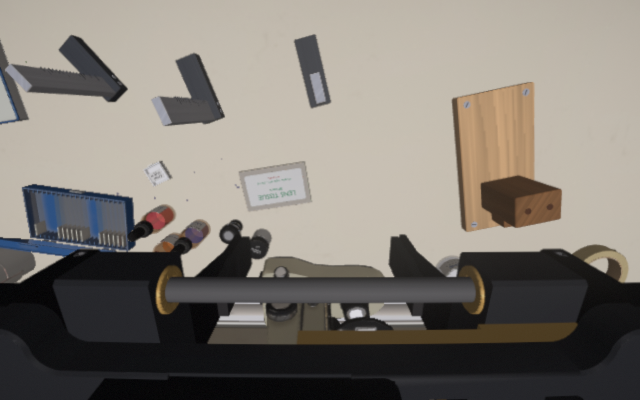

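The square is right below: stock (294,39)–(330,107), blade top about (309–326, 73–104). The stand fit projects onto the board and post edges well. Now fitting the square.

```bash
python3 - <<'E'
from h import *
import pickle
w=pickle.load(open("sq.pkl","rb"))
g=cv2.cvtColor(w["frame"],cv2.COLOR_RGB2GRAY);sub=np.zeros_like(g);sub[25:115,285:340]=1
bg=np.median(g[25:115,285:340]);print(bg)
hsv=cv2.cvtColor(w["frame"],cv2.COLOR_RGB2HSV)
dark=((g<95)&(sub>0)).astype(np.uint8)
dark=cv2.morphologyEx(dark,cv2.MORPH_CLOSE,np.ones((3,3)))
cn=max(cv2.findContours(dark,0,1)[0],key=cv2.contourArea);hull=cv2.convexHull(cn)[:,0]
P=np.array([atz(w,p,.03)[:2] for p in hull.astype(float)]);R=cv2.minAreaRect((P*1000).astype(np.float32));print("stock@.03",R,cv2.boxPoints(R).round(1).tolist())
inside=np.zeros_like(g);cv2.fillConvexPoly(inside,hull.reshape(-1,1,2),1)
br=((g>110)&(inside>0)).astype(np.uint8)
br=cv2.morphologyEx(br,cv2.MORPH_OPEN,np.ones((3,3)))
b=max(cv2.findContours(br,0,1)[0],key=cv2.contourArea)[:,0];print("blade px",b.min(0),b.max(0))
P=np.array([atz(w,p,.145)[:2] for p in b.astype(float)]);R=cv2.minAreaRect((P*1000).astype(np.float32));print("blade@.145",R)
cv2.imwrite("pics/l.png",cv2.resize(w["frame"][20:120,270:350],(480,600),interpolation=cv2.INTER_CUBIC)[:,:,::-1])
E
```

```text
187.0
stock@.03 ((464.18060302734375, -318.2540283203125), (85.5941390991211, 27.03851318359375), 14.043415069580078) [[419.3999938964844, -315.5], [425.8999938964844, -341.79998779296875], [509.0, -321.0], [502.3999938964844, -294.79998779296875]]
blade px [310  73] [325 102]
blade@.145 ((492.4457092285156, -310.91571044921875), (27.52497100830078, 10.098884582519531), 14.590893745422363)
```

View pics/l.png

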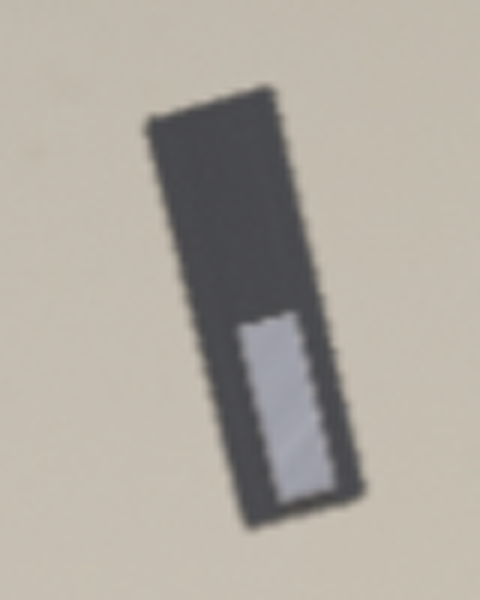

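The fit gives blade centre (0.492, -0.311), size 27.5×10.1 mm, which matches the description, and yaw 14.3°. Moving above it, turning and descending.

Request:
apply_moves(
  commands=[
    {"linear":[-0.08,0,0],"rot":[0,0,0.02],"grip":-1},
    {"linear":[-0.2,0,0],"rot":[0,0,0.05],"grip":-1},
    {"linear":[-0.31,-0.003,0],"rot":[0,0,0.079],"grip":-1},
    {"linear":[-0.355,-0.003,0],"rot":[0,0,0.079],"grip":-1},
    {"linear":[-0.355,-0.003,-0.05],"rot":[0,0,0.079],"grip":-1},
    {"linear":[-0.355,-0.003,-0.15],"rot":[0,0,0.079],"grip":-1},
    {"linear":[-0.355,-0.003,-0.27],"rot":[0,0,0.079],"grip":-1},
    {"linear":[-0.355,-0.003,-0.39],"rot":[0,0,0.079],"grip":-1},
    {"linear":[-0.355,-0.003,-0.5],"rot":[0,0,0.079],"grip":-1},
    {"linear":[-0.355,-0.003,-0.59],"rot":[0,0,0.079],"grip":-1},
    {"linear":[-0.355,-0.003,-0.647],"rot":[0,0,0.079],"grip":-1},
    {"linear":[-0.355,-0.003,-0.647],"rot":[0,0,0.079],"grip":-1},
    {"linear":[-0.355,-0.003,-0.647],"rot":[0,0,0.079],"grip":-1},
  ],
)

```text
time: 10.9
ee_pos: [0.4931, -0.3099, 0.1043]
eef_rot: [-0.124, 0.992, 0.0, -0.0]
ft_force: [-0.4, -0.0, 0.4]
width: 0.0873
```

```bash
python3 - <<'E'
from h import *
w=r.camera("wrist");c=r.camera("scene");k=r.camera("side")
s=r.read_state();print(s["ee_pos"],s["eef_rot"],s["ft_force"],s["joint_positions"].round(2))
a=cv2.resize(w["frame"],(640,400));b=cv2.resize(k["frame"][210:310,250:410],(320,200),interpolation=cv2.INTER_CUBIC);d=cv2.resize(c["frame"][130:230,330:490],(320,200),interpolation=cv2.INTER_CUBIC)
cv2.imwrite("pics/m.png",np.vstack([a[:400],np.hstack([b,d])])[:,:,::-1])
E
```

```text
[ 0.49338534 -0.31082073  0.10575111] [-1.23965595e-01  9.92286028e-01 -5.14671063e-04  8.39234705e-04] [ 0.12685315 -0.51925825 -0.16952631] [ 0.57  0.35 -0.11  1.73  0.04  1.06  2.27]
```

View pics/m.png

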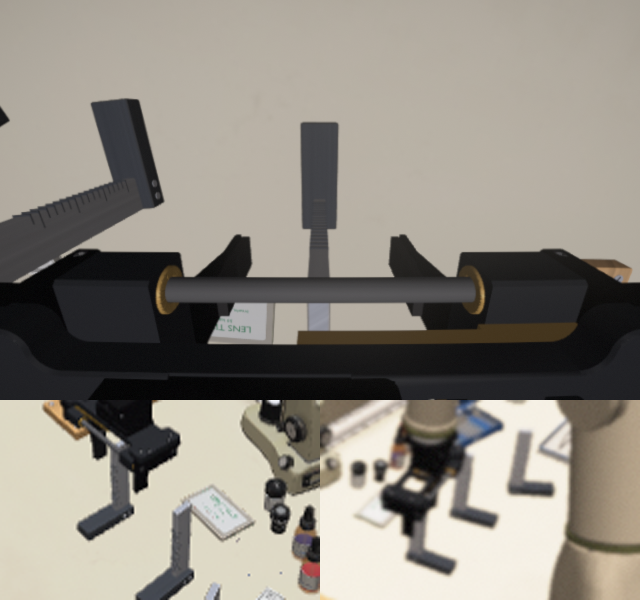

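The blade is centred between the jaws and the stock is square to them. Gripping at 50 N, then lifting.

Request:
apply_moves(
  commands=[
    {"linear":[0,0,0],"rot":[0,0,0],"grip":1},
    {"linear":[0,0,0],"rot":[0,0,0],"grip":1},
    {"linear":[0,0,0],"rot":[0,0,0],"grip":1},
    {"linear":[0,0,0],"rot":[0,0,0],"grip":1},
    {"linear":[0,0,0],"rot":[0,0,0],"grip":1},
    {"linear":[0,0,0],"rot":[0,0,0],"grip":1},
    {"linear":[0,0,0],"rot":[0,0,0],"grip":1},
    {"linear":[0,0,0],"rot":[0,0,0],"grip":1},
    {"linear":[0,0,0],"rot":[0,0,0],"grip":1},
    {"linear":[0,0,0],"rot":[0,0,0],"grip":1},
    {"linear":[0,0,0],"rot":[0,0,0],"grip":1},
    {"linear":[0,0,0],"rot":[0,0,0],"grip":1},
    {"linear":[0,0,0.03],"rot":[0,0,0],"grip":1},
    {"linear":[0,0,0.08],"rot":[0,0,0],"grip":1},
    {"linear":[0,0,0.14],"rot":[0,0,0],"grip":1},
    {"linear":[0,0,0.2],"rot":[0,0,0],"grip":1},
    {"linear":[0,0,0.26],"rot":[0,0,0],"grip":1},
    {"linear":[0,0,0.3],"rot":[0,0,0],"grip":1},
    {"linear":[0,0,0.3],"rot":[0,0,0],"grip":1},
    {"linear":[0,0,0.3],"rot":[0,0,0],"grip":1},
  ],
  newtons=50,
)

```text
time: 13.05
ee_pos: [0.4923, -0.3107, 0.1944]
eef_rot: [-0.124, 0.992, 0.0, -0.0]
ft_force: [0.4, 0.2, -3.0]
width: 0.0096
```

Held: opening 9.6 mm, and the wrist carries about 3 N. I'll carry it to 25 mm before the post, aligned to the stand's yaw of 12.35°.

Request:
apply_moves(
  commands=[
    {"linear":[0.01,0.03,0],"rot":[0,0,-0.003],"grip":1},
    {"linear":[0.025,0.09,0],"rot":[0,0,-0.01],"grip":1},
    {"linear":[0.05,0.17,0],"rot":[0,0,-0.01],"grip":1},
    {"linear":[0.08,0.27,0],"rot":[0,0,-0.01],"grip":1},
    {"linear":[0.11,0.37,0],"rot":[0,0,-0.01],"grip":1},
    {"linear":[0.14,0.47,0],"rot":[0,0,-0.01],"grip":1},
    {"linear":[0.17,0.57,0],"rot":[0,0,-0.01],"grip":1},
    {"linear":[0.2,0.67,0],"rot":[0,0,-0.01],"grip":1},
    {"linear":[0.23,0.76,0],"rot":[0,0,-0.01],"grip":1},
    {"linear":[0.25,0.83,0],"rot":[0,0,-0.01],"grip":1},
    {"linear":[0.26,0.87,-0.03],"rot":[0,0,-0.01],"grip":1},
    {"linear":[0.265,0.892,-0.07],"rot":[0,0,-0.01],"grip":1},
    {"linear":[0.265,0.892,-0.12],"rot":[0,0,-0.01],"grip":1},
    {"linear":[0.265,0.892,-0.15],"rot":[0,0,-0.01],"grip":1},
    {"linear":[0.265,0.892,-0.15],"rot":[0,0,-0.01],"grip":1},
    {"linear":[0.265,0.892,-0.15],"rot":[0,0,-0.01],"grip":1},
  ],
)

```text
time: 14.65
ee_pos: [0.5718, -0.0442, 0.1494]
eef_rot: [-0.107, 0.994, -0.0, -0.0]
ft_force: [1.4, -0.2, -2.3]
width: 0.0099
```

```bash
python3 - <<'E'
from h import *
w=r.camera("wrist");k=r.camera("side");c=r.camera("scene")
s=r.read_state();print(s["ee_pos"],s["eef_rot"],s["ft_force"],s["joint_positions"].round(2))
a=cv2.resize(w["frame"][60:340,160:480],(420,368));b=cv2.resize(k["frame"][150:230,260:350],(380,338),interpolation=cv2.INTER_CUBIC);d=cv2.resize(c["frame"][180:260,260:350],(380,338),interpolation=cv2.INTER_CUBIC)
im=np.zeros((600,800,3),np.uint8);im[:368,:420]=a;im[:300,420:]=b[:300];im[300:,420:]=d[:300]
cv2.imwrite("pics/n.png",im[:,:,::-1])
# stock in wrist image: dark pixels above gripper
t=.2155;Rz=np.array([[np.cos(t),-np.sin(t),0],[np.sin(t),np.cos(t),0],[0,0,1]])
T=lambda p:Rz@np.array(p)+[.610,-.035,0]
e=s["ee_pos"]; 
for n,p in(("board corners pred",[(-.13,-.055,.02),(-.13,.055,.02)]),):print(n,proj(w,[T(q) for q in p]).round(1))
S=lambda p:Rz@(np.array(p)+[.014,0,-.105])+e
print("stock far corners pred",proj(w,[S((-.09,-.015,.018)),S((-.09,.015,.018))]).round(1))
g=cv2.cvtColor(w["frame"],cv2.COLOR_RGB2GRAY)
np.save("w.npy",w["frame"])
E
```

```text
[ 0.57228938 -0.043615    0.15024849] [-1.07855372e-01  9.94166437e-01 -1.03707101e-04  5.51759029e-04] [-0.3242584   0.58379625 -2.26030217] [ 0.23  0.3  -0.27  1.7   0.09  1.15  1.72]
board corners pred [[260.4 105.2]
 [381.7 105.2]]
stock far corners pred [[301.5 124.5]
 [340.1 124.5]]
```

View pics/n.png

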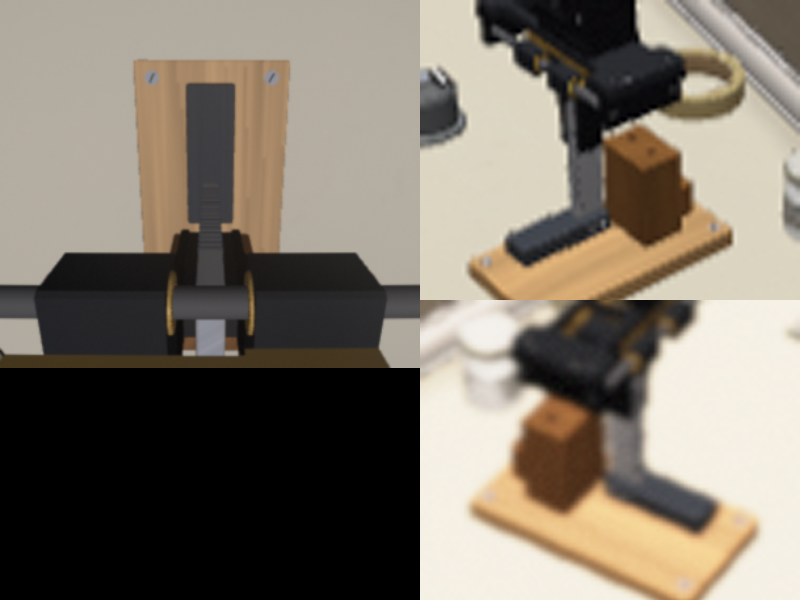

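The square hangs parallel to the board: stock at px 302–340 as predicted, board edge level. I'll lower it to about 3 mm above the board, then go forward.

Request:
apply_moves(
  commands=[
    {"linear":[0,0,-0.03],"rot":[0,0,0],"grip":1},
    {"linear":[0,0,-0.06],"rot":[0,0,0],"grip":1},
    {"linear":[0,0,-0.073],"rot":[0,0,0],"grip":1},
    {"linear":[0,0,-0.073],"rot":[0,0,0],"grip":1},
    {"linear":[0.02,0.0044,-0.073],"rot":[0,0,0],"grip":1},
    {"linear":[0.045,0.01,-0.073],"rot":[0,0,0],"grip":1},
    {"linear":[0.062,0.0136,-0.073],"rot":[0,0,0],"grip":1},
    {"linear":[0.068,0.0149,-0.073],"rot":[0,0,0],"grip":1},
    {"linear":[0.07,0.0153,-0.073],"rot":[0,0,0],"grip":1},
    {"linear":[0.07,0.0153,-0.073],"rot":[0,0,0],"grip":1},
    {"linear":[0.07,0.0153,-0.073],"rot":[0,0,0],"grip":1},
  ],
)

```text
time: 15.9
ee_pos: [0.5928, -0.0387, 0.1276]
eef_rot: [-0.108, 0.994, 0.0, -0.0]
ft_force: [-0.6, 0.6, -2.5]
width: 0.0097
```

Within about 4 mm of the post and no contact yet. I'll creep forward.

Request:
apply_moves(
  commands=[
    {"linear":[0.004,0.0009,0],"rot":[0,0,0],"grip":1},
    {"linear":[0.008,0.0017,0],"rot":[0,0,0],"grip":1},
    {"linear":[0.011,0.0024,0],"rot":[0,0,0],"grip":1},
    {"linear":[0.011,0.0024,0],"rot":[0,0,0],"grip":1},
  ],
)

```text
time: 16.3
ee_pos: [0.5963, -0.0379, 0.1277]
eef_rot: [-0.108, 0.994, 0.0, -0.0]
ft_force: [0.8, -0.5, -1.7]
width: 0.0095
```

Request:
apply_moves(
  commands=[
    {"linear":[0.003,0.0007,0],"rot":[0,0,0],"grip":1},
    {"linear":[0.005,0.0011,0],"rot":[0,0,0],"grip":1},
    {"linear":[0.005,0.0011,0],"rot":[0,0,0],"grip":1},
  ],
)

```text
time: 16.6
ee_pos: [0.5965, -0.0379, 0.1274]
eef_rot: [-0.108, 0.994, -0.0, -0.002]
ft_force: [-7.0, -0.6, 1.8]
width: 0.0096
```

Post contact at x≈0.5965. I'll ease back about 1 mm, set down on the board, then push again.

Request:
apply_moves(
  commands=[
    {"linear":[-0.005,-0.0011,0],"rot":[0,0,0],"grip":1},
    {"linear":[-0.005,-0.0011,-0.004],"rot":[0,0,0],"grip":1},
    {"linear":[-0.005,-0.0011,-0.008],"rot":[0,0,0],"grip":1},
    {"linear":[-0.005,-0.0011,-0.01],"rot":[0,0,0],"grip":1},
    {"linear":[-0.005,-0.0011,-0.01],"rot":[0,0,0],"grip":1},
  ],
)

```text
time: 17.1
ee_pos: [0.5963, -0.0378, 0.1246]
eef_rot: [-0.108, 0.994, 0.0, 0.0]
ft_force: [-1.2, -1.0, -2.4]
width: 0.0097
```

Request:
apply_moves(
  commands=[
    {"linear":[0,0,-0.002],"rot":[0,0,0],"grip":1},
    {"linear":[0,0,-0.003],"rot":[0,0,0],"grip":1},
    {"linear":[0,0,-0.003],"rot":[0,0,0],"grip":1},
  ],
)

```text
time: 17.4
ee_pos: [0.5963, -0.0378, 0.1246]
eef_rot: [-0.108, 0.994, -0.0, 0.0]
ft_force: [-4.3, 0.2, 6.3]
width: 0.0096
```

On the board: Fz is 6 N plus the weight. Now the push against the post.

Request:
apply_moves(
  commands=[
    {"linear":[0.002,0.0004,0],"rot":[0,0,0],"grip":1},
    {"linear":[0.004,0.0009,0],"rot":[0,0,0],"grip":1},
    {"linear":[0.005,0.0011,-0.001],"rot":[0,0,0],"grip":1},
    {"linear":[0.005,0.0011,-0.001],"rot":[0,0,0],"grip":1},
    {"linear":[0.005,0.0011,-0.001],"rot":[0,0,0],"grip":1},
  ],
)

```text
time: 17.9
ee_pos: [0.5965, -0.0378, 0.1246]
eef_rot: [-0.108, 0.994, -0.0, -0.001]
ft_force: [-13.9, -0.3, 14.0]
width: 0.0098
```

```bash
python3 - <<'E'
from h import *
for i in range(5):
    w=r.camera("wrist");s=r.read_state();print(s["ee_pos"].round(4),s["eef_rot"].round(4),s["ft_force"].round(1),s["torque"].round(2))
e=s["ee_pos"]
g=cv2.cvtColor(w["frame"],cv2.COLOR_RGB2HSV)
v=g[...,2].astype(int);sat=g[...,1].astype(int)
# edges of stock (dark) within the board, and board edges (wood), per row
for row in range(100,245,8):
    dk=np.where(v[row,270:370]<95)[0]+270;wd=np.where((sat[row,230:410]>75)&(v[row,230:410]>95))[0]+230
    if len(dk) and len(wd):print(row,"stock",dk.min(),dk.max(),(dk.min()+dk.max())/2,"board",wd.min(),wd.max(),(wd.min()+wd.max())/2)
q=s["eef_rot"];from scipy.spatial.transform import Rotation as R
Rm=R.from_quat(q).as_matrix();print("tool z",Rm[:,2].round(4),"yaw deg",np.degrees(np.arctan2(-Rm[0,1],Rm[1,1])))
for t in("counter","lever_pin","jar","timer","tape_roll"):
    for cam in("scene","side"):
        k=r.camera(cam);print(t,cam,[(round(d["p"],2),atz(k,d["location"],.088 if t=="lever_pin" else 0).round(3)) for d in r.spot_point(t,k)][:2])
E
```

```text
[ 0.5964 -0.0378  0.1245] [-1.080e-01  9.941e-01 -1.000e-04 -1.300e-03] [-14.6  -1.3  13.9] [0.06 2.89 0.06]
[ 0.5965 -0.0378  0.1246] [-1.080e-01  9.941e-01 -1.000e-04 -1.300e-03] [-13.9  -1.8  14.3] [0.03 2.88 0.01]
[ 0.5965 -0.0378  0.1246] [-1.080e-01  9.941e-01 -1.000e-04 -1.300e-03] [-13.7  -0.5  15.1] [0.08 2.91 0.04]
[ 0.5964 -0.0378  0.1246] [-1.080e-01  9.941e-01 -1.000e-04 -1.300e-03] [-13.8  -1.1  14.1] [0.01 2.83 0.01]
[ 0.5965 -0.0378  0.1246] [-1.080e-01  9.941e-01 -1.000e-04 -1.300e-03] [-13.1  -0.6  15.3] [-0.01  2.87  0.04]
124 stock 302 337 319.5 board 256 384 320.0
132 stock 302 338 320.0 board 257 383 320.0
140 stock 302 338 320.0 board 257 383 320.0
148 stock 302 338 320.0 board 258 382 320.0
156 stock 302 337 319.5 board 258 382 320.0
164 stock 303 337 320.0 board 259 381 320.0
172 stock 303 337 320.0 board 259 381 320.0
180 stock 303 337 320.0 board 260 380 320.0
188 stock 303 337 320.0 board 260 379 319.5
196 stock 303 337 320.0 board 261 379 320.0
204 stock 303 337 320.0 board 261 378 319.5
212 stock 303 336 319.5 board 262 378 320.0
220 stock 303 336 319.5 board 262 377 319.5
228 stock 288 352 320.0 board 263 377 320.0
236 stock 285 354 319.5 board 263 376 319.5
244 stock 283 356 319.5 board 264 376 320.0
tool z [-2.6e-03 -5.0e-04 -1.0e+00] yaw deg 12.405298025819379
counter scene [(0.77, array([0.517, 0.238, 0.   ]))]
counter side [(0.51, array([0.534, 0.237, 0.   ]))]
lever_pin scene [(0.68, array([0.459, 0.273, 0.088]))]
lever_pin side [(0.56, array([0.463, 0.276, 0.088])), (0.32, array([0.485, 0.091, 0.088]))]
jar scene [(0.64, array([ 0.781, -0.063,  0.   ]))]
jar side [(0.6, array([ 0.774, -0.076,  0.   ]))]
timer scene [(0.69, array([0.711, 0.305, 0.   ]))]
timer side []
tape_roll scene [(0.73, array([0.789, 0.174, 0.   ]))]
tape_roll side [(0.59, array([0.778, 0.173, 0.   ]))]
```

Stock and board centred and parallel (both at col 320), yaw 12.4°, Fx -14 N, Fz +14 N, bystanders unmoved. The tool leans 0.15° forward under load, so I'll trim the pitch back and ease the push slightly.

Request:
apply_moves(
  commands=[
    {"linear":[-0.0005,-0.0001,0],"rot":[0.00015,-0.0006,0],"grip":1},
    {"linear":[-0.001,-0.0002,0],"rot":[0.0003,-0.0012,0],"grip":1},
    {"linear":[-0.001,-0.0002,0],"rot":[0.0003,-0.0012,0],"grip":1},
    {"linear":[-0.001,-0.0002,0],"rot":[0.0003,-0.0012,0],"grip":1},
    {"linear":[-0.001,-0.0002,0],"rot":[0.0003,-0.0012,0],"grip":1},
  ],
)

```text
time: 19.65
ee_pos: [0.5964, -0.0379, 0.1245]
eef_rot: [-0.108, 0.994, 0.0, 0.001]
ft_force: [-10.2, -0.6, 14.2]
width: 0.0099
```

```bash
python3 - <<'E'
from h import *
from scipy.spatial.transform import Rotation as R
for i in range(4):
    w=r.camera("wrist");s=r.read_state();print(s["ee_pos"].round(4),R.from_quat(s["eef_rot"]).as_matrix()[:,2].round(4),s["ft_force"].round(1),s["torque"].round(2))
E
```

```text
[ 0.5964 -0.0379  0.1246] [ 1.6e-03  4.0e-04 -1.0e+00] [-10.4  -1.7  13. ] [-0.1   3.05 -0.04]
[ 0.5964 -0.0379  0.1246] [ 1.7e-03  4.0e-04 -1.0e+00] [-10.8  -1.2  13.3] [-0.07  3.    0.03]
[ 0.5964 -0.0379  0.1245] [ 1.6e-03  4.0e-04 -1.0e+00] [-10.8  -0.   12.3] [-0.05  3.03  0.04]
[ 0.5964 -0.0379  0.1246] [ 1.6e-03  4.0e-04 -1.0e+00] [-10.8  -0.5  12.7] [-0.06  3.05  0.06]
```

The moment shows the post reaction moved from high to low on the face, so flat lies between. Trimming back by half.

Request:
apply_moves(
  commands=[
    {"linear":[0,0,0],"rot":[-0.0001,0.0005,0],"grip":1},
    {"linear":[0.0003,0.0001,0],"rot":[-0.0001,0.0005,0],"grip":1},
    {"linear":[0.0003,0.0001,0],"rot":[-0.0001,0.0005,0],"grip":1},
    {"linear":[0.0003,0.0001,0],"rot":[-0.0001,0.0005,0],"grip":1},
  ],
)

```text
time: 20.25
ee_pos: [0.5964, -0.0379, 0.1246]
eef_rot: [-0.108, 0.994, 0.0, -0.0]
ft_force: [-11.5, -1.0, 13.3]
width: 0.0097
```

```bash
python3 - <<'E'
from h import *
from scipy.spatial.transform import Rotation as R
for i in range(4):
    w=r.camera("wrist");s=r.read_state();print(s["time"],s["ee_pos"].round(4),R.from_quat(s["eef_rot"]).as_matrix()[:,2].round(4),s["ft_force"].round(1),s["torque"].round(2),s["width"])
E
```

```text
20.3 [ 0.5964 -0.0379  0.1245] [-1.e-04  0.e+00 -1.e+00] [-11.8  -0.1  13.9] [-0.05  2.93  0.03] 0.010133125124079384
20.35 [ 0.5964 -0.0378  0.1245] [-1.e-04  1.e-04 -1.e+00] [-12.   -1.2  13.9] [-0.03  2.95 -0.01] 0.009696807762028482
20.4 [ 0.5964 -0.0379  0.1245] [-1.e-04  1.e-04 -1.e+00] [-11.8  -1.1  13.2] [-0.05  2.91  0.07] 0.009858537343904046
20.45 [ 0.5964 -0.0379  0.1246] [-1.e-04  1.e-04 -1.e+00] [-11.6  -0.9  12.7] [-0.    2.9  -0.03] 0.009484899217634839
```

The tool is vertical and the readings are steady at 12 N against the post and 13 N down. Handing in.

```bash
python3 -c "
from bench import r
print(r.close_job()); s=r.read_state(); print(s['time'],s['ft_force'],s['width'])"
```

```text
the job is handed in; nothing more can be done
None
the job is handed in; nothing more can be done
```

I counted the stand in, then seated the leftmost try square in the stand's inner corner. I handed the job in at about 20.5 s, still gripping and pressing; no verdict is given.

- **Counter:** I swung the lever to its stop, where the force rose to about 20 N and the arm stood at about 3.65 rad. After release the pin read back at its rest position, to within 4 mm.
- **Square:** I took it by its blade with a 50 N grip, kept it upright, and set it on the board and against the post.
- **Last force readings:** steady at about 12 N against the post and 13 N down, with the tool vertical to within 0.02°.
- **Alignment:** before the last small pitch trims, the tool yaw was 12.4° against about 12.35° for the stand. The stock was centred on the board to within a pixel.
- **Pitch:** under load the tool leaned 0.15° forward, and my first correction overshot. I settled it midway. Full contact on both faces is inferred from the forces and moments, not seen directly.
- **Bystanders:** the jar, timer and tape roll read within camera error of where they started. The side camera missed the timer in that last check.

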